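# Clip a tag plate into the marking jig, mark it, and swing the clip clear

### The arm

A 6-joint arm with a two-finger parallel gripper is mounted at the origin on the work surface. World frame = base frame: x ahead of the robot, y to its left, z up, the work surface at z = 0. Lengths are in m, angles in degrees, forces in N, time in s.
With the tool pointing down it reaches from about 0.4 to 0.825 m from the base axis. Payload 7 kg.
Tool frame: the origin (TCP) lies at the very end of the fingers, on their centre line; the grasp point (between the pads) lies 19 mm behind it; x points along the fingers, z is the direction in which the jaws open and shut, and the axes are right-handed (so a half turn about x gives the same grasp; the last joint's range is limited). The gripper opens to 88 mm and grips with 3 to 60 N. Pads are 19 mm wide; open, the fingers measure 130 mm over their backs; the gripper's body (78 mm by 193 mm) begins 47 mm behind the grasp point.
Start: joints at [83.256, 20.546, 0.682, 0, -70.136, -16.507], TCP at [0.266, 0.62, 0.227] pointing down, gripper open.
Joint ranges: [-176.03, 176.03], [-82.01, 121.73], [-58.28, 71.71], [-173.87, 95.51], [-174.79, -0.11], [-173.66, 173.66]. Speed limits (degrees/s): [136.94, 136.94, 172.46, 180, 180, 180].

### API

Orientations are given as [roll, pitch, yaw] about the fixed x, y, z axes, in that order (R = Rz(yaw) Ry(pitch) Rx(roll)).
In Python, from plant import sensors, cams, workorder gives the robot as it stands. The module is installed in compiled form; this text tells all that it offers.
- The arm moves only by the shell command python3 -m handwheel 'ROWS' [OPENING] [FORCE]. ROWS is JSON, one flat list of numbers, 4 for each row, row after row: the shift along the tool's x, y, z in cm, then the turn about the tool's x in degrees. A call has exactly 10 rows; each row is the pose to reach, as a shift and turn from the pose commanded when the call began, along the tool's axes at that moment; what a row does not reach only later rows make up. A row lasts 1/8 s, in which the tool goes at most 62.5 mm and 10.7 degrees, less where a joint would pass 70% of its speed; a pose out of reach is approached as far as the arm can. A call with a gripper value outside its range is refused whole. OPENING is the finger opening in cm, from 0 to 8.76, set as the call begins (- or left out, the last holds). The fingers move at their own pace and stop on an object; FORCE is the grip in N (left out, the last holds). Time passes only in rows, so rows that repeat a pose let the fingers close, or fill a call up. It gives the time, the measured TCP pose, the force and the opening at its end, in the units of the state.
- sensors.get_state(): the state, without advancing time (a new reading comes with each control period).
- cams.capture(name): name is "scene" or "top" or "wrist"; returns a dict with "image" (384x512x3 uint8, red, green, blue), "fov_y" (degrees; the focal length in pixels is half the picture's height over the tangent of half this angle, whatever the lens; pixels are square), "cx", "cy" (the principal point, pixels), "D" ([k1, k2, p1, p2, k3] as OpenCV has them; the pictures are not rectified), "xyz" and "rotation" of the camera in the world. Camera axes: x right, y down, z forward; pixel columns grow to the right and rows downward; lengths in m; the calibration is good to about 2 mm. A picture is of the moment at which its call begins. There is no depth.
- workorder.close_job(): hands the job in, once; it reports no verdict.
The state is a dict: "time_s": time; "joints": joint angles; "qd": joint speeds; "joint_torque": joint torques, N m; "tcp_pos": TCP position; "eef_rot": TCP orientation; "contact_force": force on the tool from outside, world axes, zero at the start; "moment": the same for the moment, N m; "gripper_width": finger opening in m.
Only numpy, scipy, OpenCV 4.12 (cv2) and the standard library are available. Lean on these libraries where they do the work, as an engineer would, in place of code of your own. Each camera call takes 0.05 s, during which the arm holds its last target.

### The job

On the spare-parts counter, swing the jig's spring clip round its pivot screw so that its blade pushes the loose tag plate fully home into the corner of the two fences and stays gripping it firmly by itself when you let go, gently enough not to bruise the soft plate. Then, with the clip gripping, push the marking plunger fully down and let it come up again. Last, swing the clip well clear of the plate, leaving the plate flush in its corner; handle only the clip's pin and the plunger, never the plate, and leave the things lying around where they are.

Things in the scene. Friction and masses are not known exactly. Their poses are not given: they have to be found in the camera images.
- jig: Grey marking jig fixed to the counter; base 170 (x) x 250 (y) x 20 mm high, origin at the centre of its underside, z up. In its frame the clip's pivot screw is at x 33.9, y -40.9 mm. A post at x 56 to 76, y 45 to 69 mm carries an arm (top 70 mm above the counter) towards -x, over the far fence, with the plunger on it at x 28, y 57 mm.
- corner (a point): Inner corner of the jig's two steel fences, at the top of the base (x 35, y 75, z 20 mm in the jig frame; axes as the jig). The fences are 12 mm high; their right-angled corner opens to -x and -y. Far fence: inner face x = 35, y from 0 to 85 mm. Side fence: inner face y = 75, x from -17 to 35 mm.
- clip: Steel clip, a bell crank on an upright pivot screw. Origin on the screw axis, 20 mm above the counter; its x axis points along the stiff 50 mm lever to the pin. Along its -y runs a 60 mm springy blade, low on the jig, ending in an upright round nose (10 mm diameter) that bears on the plate's cut corner. Stiff at the screw: it stays where it is left; about 9 N at the pin swings it.
- clip_pivot (a point): Axis of the clip's screw, 20 mm above the counter; axes as the jig. Clip yaw less jig yaw: about 225 deg when the nose just meets the plate at home; starts 40 to 63 deg more (clear); stops at 211 and 297. Turning clockwise from above brings it on. Blades are bent differently, which is not measured: contact comes up to 5 deg earlier or later and must be felt.
- clip_pin (a point): Middle of the clip's upright steel pin, to be pushed or pinched: round, 12 mm diameter, 37 to 70 mm above the counter, 50 mm from the screw axis. With the plate home, each further degree winds up the blade: 4.2 N more at the pin (over the 9 N), 3.5 N more at the nose. Let go, it goes on pressing with up to 7 N. 3 to 6 N at the nose is a good grip; over 10 N bruises the plate.
- plate_mid (a point): Centre of the loose, slightly oily aluminium tag plate, 50 (x) x 80 (y) x 8 mm, about 90 g, lying flat on the jig base; its -x, -y corner is cut off at 45 degrees (20 mm off each edge). Fully home it is at x 10, y 35 mm in the jig frame, 24 mm above the counter, axes parallel to the jig's. It starts 3 to 10 mm off each fence and a little askew.
- plunger (a joint): How far the marking plunger is pushed down, in m: 0 up, 0.006 fully down; springs back by itself. About 1.5 N to start it, 5 N fully down.
- plunger_top (a point): Centre of the top face of the plunger, an upright round steel button of 24 mm diameter on a dark collar, 92 mm above the counter when up. Pressed straight down.
- bearing: Loose steel bearing ring, 62 mm outside diameter, 18 mm high, lying on the counter left of the jig; bystander. Origin at its underside centre.
- partbox: Loose open grey parts box, 110 x 75 x 45 mm, on the counter right of the jig; bystander. Origin at its underside centre.
- wrench: Loose wrench, 160 mm long, lying on the counter beyond the jig; bystander. Origin under its middle.
There are look-alikes about, which are no part of the job. What is meant by the part that bears plate_mid is not black, and is the larger of those in its own colour.

How it is judged:
By the outcome, as a careful person would: the job done as asked, in the order asked, and still so for the second after the job is handed in, with the robot touching nothing.
It also fails if it takes over 72 s, if anything falls off the work surface, if the arm or the gripper's body presses on something with over 40 N, if the wrist force passes 120 N, or if a joint passes its speed limit or range.

## Working session

There is one attempt and no reset: what is moved stays moved. The work goes in short steps, Python scripts to look and compute and a shell command to move; the robot and the scene stay as the last step left them, time stands still between calls to the robot, and variables do not carry over. Pictures are saved under pics/ and viewed, and the job is handed in when it is done.

```bash
mkdir -p pics; ls; python3 - <<'E'
from plant import sensors,cams,workorder
import cv2
s=sensors.get_state()
for k,v in s.items(): print(k,v)
for n in ["scene","top","wrist"]:
    c=cams.capture(n)
    print(n,c["fov_y"],c["cx"],c["cy"],c["D"],c["xyz"],c["rotation"])
    cv2.imwrite(f"pics/{n}0.png",c["image"][:,:,::-1])
E
```

```text
pics
time_s 0.0
joints [ 8.32569033e+01  2.05939241e+01  6.32662567e-01 -2.00341838e-02
 -7.01352833e+01 -1.65084115e+01]
qd [ 0.05538816  0.04176948 -0.00220414  0.0722213   0.02849956 -0.01845197]
joint_torque [-8.62390061e-04 -5.82715416e+01  2.93058211e+01  6.99693024e+00
  6.91286419e-03 -1.59348410e-04]
tcp_pos [0.26628347 0.61971735 0.22558642]
eef_rot [   5.47183241   89.90163477 -107.78649927]
contact_force [ 0.42364629 -0.30264592  0.26826082]
moment [-0.00883425  0.01264239  0.014951  ]
gripper_width 0.08764963252263121
scene 56.589930321176155 253.29243163002005 188.32641225001538 [0.0227202 0.        0.        0.        0.       ] [1.17219527 0.13173521 0.48891769] [-124.06153119    1.27973263   98.68509505]
top 54.604468172640054 256.64041856838537 193.90352513891224 [-0.12111462  0.          0.          0.          0.        ] [0.46684043 0.05500644 0.99113315] [-1.74133606e+02 -1.51505707e-01 -9.05546900e+01]
wrist 67.89484832799235 255.7130081963447 190.41568688678785 [-0.01069216  0.          0.          0.          0.        ] [0.33107907 0.59280772 0.38356502] [ 1.65036819e+02 -8.53532558e-02 -1.13214067e+02]
```

View pics/top0.png

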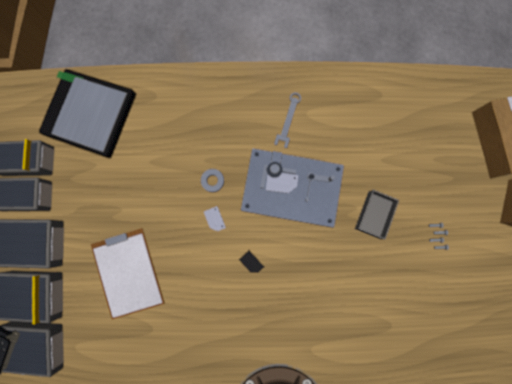

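View pics/scene0.png

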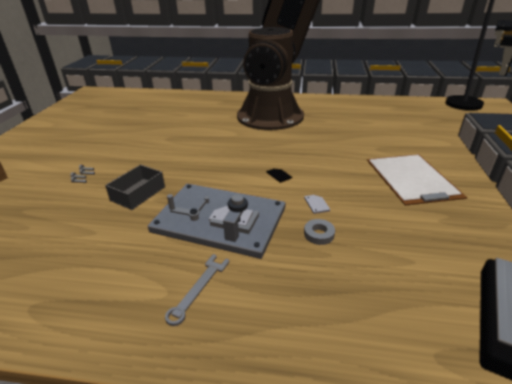

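View pics/wrist0.png

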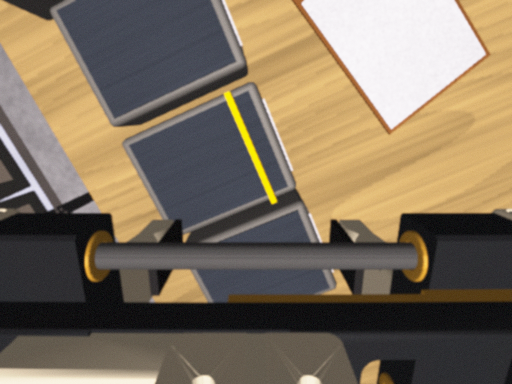

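```bash
python3 - <<'E'
import cv2
a=cv2.imread('pics/top0.png')[135:275,195:405]
cv2.imwrite('pics/topc.png',cv2.resize(a,None,fx=3.8,fy=3.8,interpolation=cv2.INTER_CUBIC))
a=cv2.imread('pics/scene0.png')[155:275,140:350]
cv2.imwrite('pics/scenec.png',cv2.resize(a,None,fx=3.8,fy=3.8,interpolation=cv2.INTER_CUBIC))
E
```

```text
(no output)
```

View pics/topc.png

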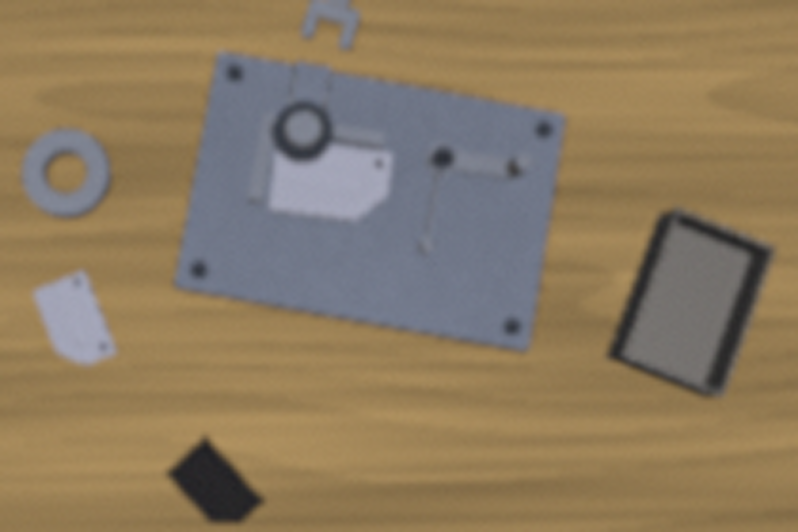

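View pics/scenec.png

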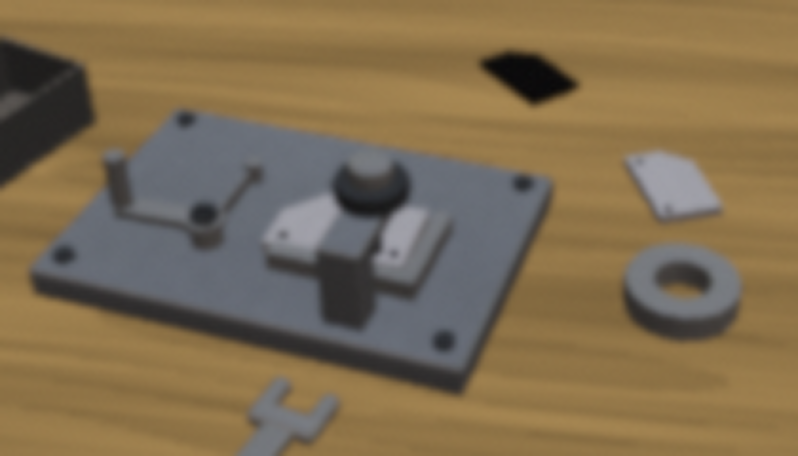

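The three plate candidates are silver on the jig (281,181), smaller silver on the counter (214,218) and black (251,261). The one on the jig is the larger of the silver pair, sits by the fences and is not black, so it is the one meant; the crop confirms this. Next I fit the jig and clip poses.

```bash
cat > h.py <<'E'
import numpy as np,cv2
from scipy.spatial.transform import Rotation as Ro
from scipy.optimize import least_squares
CAL={'top':(54.604468172640054,256.64041856838537,193.90352513891224,[-0.12111462,0,0,0,0],[0.46684043,0.05500644,0.99113315],[-1.74133606e+02,-1.51505707e-01,-9.05546900e+01]),
'scene':(56.589930321176155,253.29243163002005,188.32641225001538,[0.0227202,0,0,0,0],[1.17219527,0.13173521,0.48891769],[-124.06153119,1.27973263,98.68509505])}
def unpack(c): return (c["fov_y"],c["cx"],c["cy"],c["D"],c["xyz"],c["rotation"])
def proj(P,c):
    f=192/np.tan(np.radians(c[0]/2));K=np.array([[f,0,c[1]],[0,f,c[2]],[0,0,1.]])
    R=Ro.from_euler('xyz',c[5],degrees=True).as_matrix()
    X=(np.atleast_2d(P)-np.array(c[4]))@R
    return cv2.projectPoints(X.reshape(-1,1,3),np.zeros(3),np.zeros(3),K,np.array(c[3],float))[0].reshape(-1,2)
def ray(uv,c,z):
    f=192/np.tan(np.radians(c[0]/2));K=np.array([[f,0,c[1]],[0,f,c[2]],[0,0,1.]])
    R=Ro.from_euler('xyz',c[5],degrees=True).as_matrix()
    n=cv2.undistortPoints(np.array(uv,float).reshape(-1,1,2),K,np.array(c[3],float)).reshape(-1,2)
    d=np.c_[n,np.ones(len(n))]@R.T
    o=np.array(c[4]); return o+d*((z-o[2])/d[:,2])[:,None]
def jig2w(p,j):
    p=np.atleast_2d(p).astype(float);c,s=np.cos(j[2]),np.sin(j[2])
    return np.c_[j[0]+c*p[:,0]-s*p[:,1],j[1]+s*p[:,0]+c*p[:,1],p[:,2]]
E
python3 - <<'E'
from h import *
C=np.array([[85,125,20],[85,-125,20],[-85,-125,20],[-85,125,20]])/1e3
t=np.array([[218,53],[566,117],[525,350],[176,287]])/3.8+[195,135]-.37
# scene crop top-edge corners: near-left etc
s=np.array([[455,380],[38,275],[180,111],[552,180]])/3.8+[140,155]-.37
def res(j,cams):
    r=[]
    if 't' in cams: r.append(proj(jig2w(C,j),CAL['top'])-t)
    if 's' in cams: r.append(proj(jig2w(C,j),CAL['scene'])-s)
    return np.concatenate(r).ravel()
for cs in ['t','s','ts']:
    o=least_squares(res,[.5,0,0],args=(cs,)); print(cs,o.x[:2],np.degrees(o.x[2]),np.round(o.fun.reshape(-1,2),1).tolist())
j=o.x
print('pivot',jig2w([.0339,-.0409,.02],j),'plunger',jig2w([.028,.057,.092],j))
pp=np.array([[442,157],[515,167]])/3.8+[195,135]-.37
print('pin top view z.07',ray(pp,CAL['top'],.07))
pp=np.array([[115,156]])/3.8+[140,155]-.37
print('pin scene',ray(pp,CAL['scene'],.07))
pp=np.array([[302,130]])/3.8+[195,135]-.37
print('plunger top',ray(pp,CAL['top'],.092)); pp=np.array([[374,160]])/3.8+[140,155]-.37
print('plunger scene',ray(pp,CAL['scene'],.092))
E
```

```text
t [ 0.58293695 -0.04318835] -10.98181706837951 [[-0.3, -0.8], [0.3, -0.7], [1.0, 1.0], [-1.1, 0.4]]
s [ 0.59220092 -0.04132766] -11.755320164452108 [[1.8, -0.2], [-3.6, -1.1], [-0.0, -1.0], [1.8, 0.5]]
ts [ 0.58670553 -0.0426512 ] -11.381263896118506 [[-0.2, -2.4], [0.2, -1.7], [0.5, -0.2], [-1.4, -1.4], [1.9, -2.6], [-3.2, -2.5], [-0.2, -2.1], [1.2, -1.3]]
pivot [[ 0.61186784 -0.08943665  0.02      ]] plunger [[0.62540313 0.00770251 0.092     ]]
pin top view z.07 [[ 0.60548573 -0.08509315  0.07      ]
 [ 0.59844844 -0.13353131  0.07      ]]
pin scene [[ 0.60781865 -0.13707576  0.07      ]]
plunger top [[0.62050147 0.00836615 0.092     ]]
plunger scene [[0.62504711 0.00952021 0.092     ]]
```

```bash
cat >> h.py <<'E'
def tool(s): return Ro.from_euler('xyz',s["eef_rot"],degrees=True).as_matrix()
def rep(s):
    R=tool(s); z=R[:,2]
    F=np.array(s["contact_force"])
    print('t%.2f tcp %s jawyaw %.2f width %.4f F %s |tool %s M %s'%(s["time_s"],np.round(s["tcp_pos"],5),np.degrees(np.arctan2(z[1],z[0])),s["gripper_width"],np.round(F,2),np.round(R.T@F,2),np.round(s["moment"],3)))
def plan(s,tgt,jaw=None):
    R=tool(s); d=R.T@(np.array(tgt)-s["tcp_pos"])*100
    z=R[:,2]; a=np.degrees(np.arctan2(z[1],z[0]))
    # turn about tool x (down): positive turn => world yaw decreases
    t=0 if jaw is None else -((jaw-a+90)%180-90)
    print('shift cm',np.round(d,3),'turn',round(t,2),'now',round(a,2))
E
python3 - <<'E'
from h import *
from plant import sensors
s=sensors.get_state(); rep(s); print(tool(s).round(3)); print(np.array(s['joints']).round(1))
plan(s,[.55,-.02,.25],-33)
plan(s,[.50,-.06,.22],-11)
E
```

```text
t0.15 tcp [0.26633 0.61986 0.22582] jawyaw -113.26 width 0.0877 F [-0.25  0.11 -0.25] |tool [ 0.25 -0.27 -0.01] M [-0.004 -0.05   0.044]
[[-0.     0.919 -0.395]
 [-0.001 -0.395 -0.919]
 [-1.     0.     0.001]]
[ 83.3  20.6   0.6  -0.  -70.1 -16.5]
shift cm [-2.35  51.326 47.591] turn -80.26 now -113.26
shift cm [ 0.657 48.311 53.236] turn 77.74 now -113.26
```

```bash
python3 - <<'E'
from h import *
from plant import sensors
s=sensors.get_state(); plan(s,[.58,.06,.28],169)
E
```

```text
shift cm [-5.361 50.924 39.06 ] turn 77.74 now -113.26
```

```bash
python3 -m handwheel '[-1,4,3,5, -2,10,8,15, -3,16,12,25, -4,22,16.5,35, -5,27.5,21,45, -5.4,33,25,55, -5.4,38.5,29.5,65, -5.4,44,34,75, -5.4,49.5,38,77.7, -5.4,50,38.5,77.7]' 3.0 40; python3 - <<'E'
from h import *
from plant import sensors,cams
c=cams.capture("wrist"); cv2.imwrite('pics/w1.png',c["image"][:,:,::-1]); rep(sensors.get_state()); print(unpack(c))
E
```

```text
time_s: 1.4
tcp_pos: [0.5643, 0.0858, 0.2805]
eef_rot: [-120.8, 90.0, 48.2]
contact_force: [0.7, 0.4, -0.1]
gripper_width: 0.03
t1.45 tcp [0.56646 0.08034 0.2801 ] jawyaw 168.88 width 0.0296 F [ 3.53 -1.6   1.79] |tool [-1.79  0.9  -3.77] M [-0.233 -0.705  0.033]
(67.89484832799235, 255.7130081963447, 190.41568688678785, array([-0.01069216,  0.        ,  0.        ,  0.        ,  0.        ]), array([0.55194065, 0.01787303, 0.43828695]), array([1.65004515e+02, 2.15828653e-02, 1.69063921e+02]))
```

View pics/w1.png

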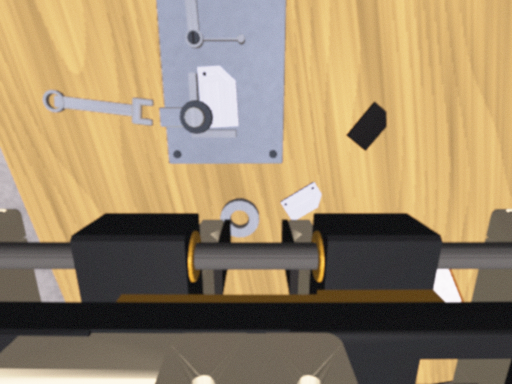

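```bash
python3 -m handwheel '[0,2,0,0, 0,4.5,0,0, 0.3,7,0,0, 0.6,8.5,0,0, 1,9,0,0, 1,9,0,0, 1,9,0,0, 1,9,0,0, 1,9,0,0, 1,9,0,0]'; python3 - <<'E'
from h import *
from plant import sensors,cams
c=cams.capture("wrist"); cv2.imwrite('pics/w2.png',c["image"][:,:,::-1]); rep(sensors.get_state()); print(repr(unpack(c)))
a=c["image"][:230,100:360,::-1]
cv2.imwrite('pics/w2c.png',cv2.resize(a,None,fx=2.6,fy=2.6,interpolation=cv2.INTER_CUBIC))
E
```

```text
time_s: 2.7
tcp_pos: [0.5466, -0.0005, 0.2704]
eef_rot: [38.4, 90.0, -152.6]
contact_force: [0.7, 0.3, 0.9]
gripper_width: 0.03
t2.75 tcp [ 0.54662 -0.00056  0.27036] jawyaw 169.06 width 0.0297 F [-0.27  0.76  0.67] |tool [-0.67 -0.7   0.41] M [ 0.11  -0.111 -0.013]
(67.89484832799235, 255.7130081963447, 190.41568688678785, array([-0.01069216,  0.        ,  0.        ,  0.        ,  0.        ]), array([ 0.53438034, -0.0684362 ,  0.42820742]), array([1.65019102e+02, 1.21121133e-02, 1.69102000e+02]))
```

View pics/w2c.png

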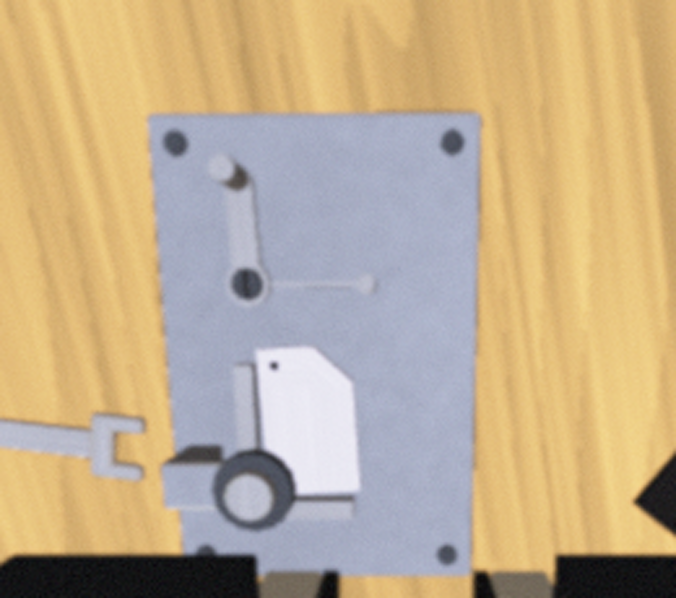

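```bash
cat >> h.py <<'E'
W2=(67.89484832799235, 255.7130081963447, 190.41568688678785, [-0.01069216,0,0,0,0],[0.53438034,-0.0684362,0.42820742],[165.019102,0.0121121133,169.102])
E
python3 - <<'E'
from h import *
px=lambda u:np.atleast_2d(u)/2.6-.31+[100,0]
P=np.array([[85,-125,20],[-85,-125,20],[-85,125,20],[28,57,92]])/1e3
o=px([[150,114],[480,114],[470,575],[247,496]])
r=least_squares(lambda j:(proj(jig2w(P,j),W2)-o).ravel(),[.58,-.04,-.19])
j=r.x;print(j[:2],np.degrees(j[2]),r.fun.reshape(-1,2).round(2).tolist())
pv=jig2w([.0339,-.0409,.02],j)[0];print('pivot',pv)
print('screw head z.03/.04',ray(px([247,284]),W2,.03),ray(px([247,284]),W2,.04))
pin=ray(px([221,167]),W2,.07)[0];print('pin',pin,np.hypot(*(pin-pv)[:2]),'rel',(np.degrees(np.arctan2(*(pin-pv)[1::-1]))-np.degrees(j[2]))%360)
print('plunger direct',ray(px([247,496]),W2,.092),jig2w([.028,.057,.092],j))
print('nose',ray(px([367,285]),W2,.03))
E
```

```text
[ 0.58638857 -0.04334941] -11.076211096977218 [[-1.87, -1.09], [1.41, -0.84], [0.37, 1.51], [0.12, 1.07]]
pivot [ 0.61179962 -0.09000023  0.02      ]
screw head z.03/.04 [[ 0.61372644 -0.09069303  0.03      ]] [[ 0.61173386 -0.0901341   0.04      ]]
pin [ 0.60499173 -0.13978358  0.07      ] 0.050246688195087305 rel 273.2892992170831
plunger direct [[0.62463352 0.00586608 0.092     ]] [[0.62481753 0.00720962 0.092     ]]
nose [[ 0.55289738 -0.07842434  0.03      ]]
```

```bash
python3 - <<'E'
from h import *
from plant import sensors
s=sensors.get_state(); plan(s,[.605,-.1398,.08],172); plan(s,[.605,-.1398,.046],172)
E
```

```text
shift cm [19.036 12.562 -8.376] turn -2.94 now 169.06
shift cm [22.436 12.562 -8.376] turn -2.94 now 169.06
```

```bash
python3 -m handwheel '[1,4,-2.5,-1, 4,8,-5.5,-2, 8,12,-8,-2.9, 13,12.6,-8.4,-2.9, 17,12.6,-8.4,-2.9, 18.5,12.6,-8.4,-2.9, 19,12.6,-8.4,-2.9, 19,12.6,-8.4,-2.9, 19,12.6,-8.4,-2.9, 19,12.6,-8.4,-2.9]' 3.0 40; python3 - <<'E'
from h import *
from plant import sensors,cams
for n in ["wrist","scene"]:
    c=cams.capture(n); cv2.imwrite(f'pics/{n}3.png',c["image"][:,:,::-1])
    if n=="scene":
        a=c["image"][110:280,130:340,::-1]; cv2.imwrite('pics/s3c.png',cv2.resize(a,None,fx=3.5,fy=3.5,interpolation=cv2.INTER_CUBIC))
s=sensors.get_state();rep(s); plan(s,[.605,-.1398,.046],172)
E
```

```text
time_s: 4.0
tcp_pos: [0.6057, -0.1401, 0.0816]
eef_rot: [-169.7, 89.9, 2.3]
contact_force: [-0.9, 0.3, 0.1]
gripper_width: 0.03
t4.10 tcp [ 0.60545 -0.14021  0.08113] jawyaw 171.96 width 0.0302 F [ 0.42 -0.32  0.05] |tool [-0.05  0.26 -0.46] M [ 0.08  -0.006  0.015]
shift cm [ 3.513 -0.034  0.055] turn -0.04 now 171.96
```

View pics/wrist3.png

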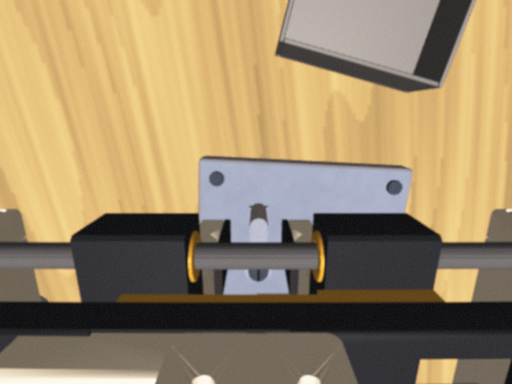

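View pics/s3c.png

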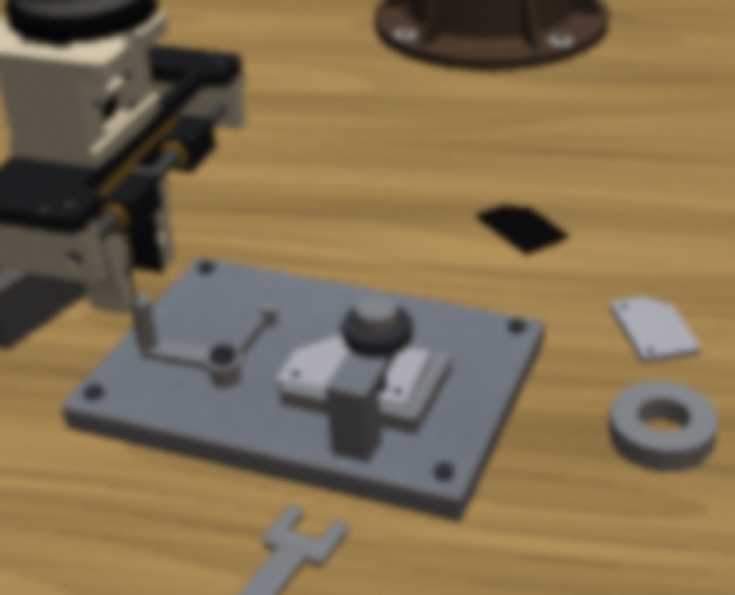

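```bash
python3 -m handwheel '[1,0,0.05,0, 2,0,0.05,0, 3,0,0.05,0, 3.5,0,0.05,0, 3.5,0,0.05,0, 3.5,0,0.05,0, 3.5,0,0.05,0, 3.5,0,0.05,0, 3.5,0,0.05,0, 3.5,0,0.05,0]' 3.0 40; python3 -m handwheel '[0,0,0,0, 0,0,0,0, 0,0,0,0, 0,0,0,0, 0,0,0,0, 0,0,0,0, 0,0,0,0, 0,0,0,0, 0,0,0,0, 0,0,0,0]' 1.6 40;  python3 - <<'E'
from h import *
from plant import sensors
rep(sensors.get_state())
E
```

```text
time_s: 5.35
tcp_pos: [0.6047, -0.1402, 0.0455]
eef_rot: [-165.5, 90.0, 6.4]
contact_force: [-0.6, 0.4, 0.2]
gripper_width: 0.03
time_s: 6.6
tcp_pos: [0.6046, -0.1403, 0.0454]
eef_rot: [135.7, 90.0, -52.3]
contact_force: [-0.0, 0.7, 0.1]
gripper_width: 0.016
t6.60 tcp [ 0.60463 -0.14025  0.04539] jawyaw 171.95 width 0.0160 F [-0.03  0.75  0.11] |tool [-0.11 -0.73  0.14] M [ 0.028 -0.034 -0.017]
```

```bash
cat >> h.py <<'E'
def arc(phis,r=5.0,l0=0.,l1=.2):
    # tool-frame rows for sweep phi (deg, cw +) ; lead along tangent from l0 to l1
    out=[]
    for p in phis:
        a=np.radians(p); z=r*np.sin(a)+l1*np.cos(a)-l0; y=-r*(1-np.cos(a))-l1*np.sin(a)
        out.append([0,round(y,3),round(z,3),round(p,2)])
    print(out)
E
python3 -c "
from h import *
arc([0,0,2,5,8,11,14,17,20,23])"
```

```text
[[0, np.float64(-0.0), np.float64(0.2), 0], [0, np.float64(-0.0), np.float64(0.2), 0], [0, np.float64(-0.01), np.float64(0.374), 2], [0, np.float64(-0.036), np.float64(0.635), 5], [0, np.float64(-0.076), np.float64(0.894), 8], [0, np.float64(-0.13), np.float64(1.15), 11], [0, np.float64(-0.197), np.float64(1.404), 14], [0, np.float64(-0.277), np.float64(1.653), 17], [0, np.float64(-0.37), np.float64(1.898), 20], [0, np.float64(-0.476), np.float64(2.138), 23]]
```

```bash
python3 -m handwheel '[0,0,0.2,0, 0,0,0.2,0, 0,-0.01,0.37,2, 0,-0.04,0.64,5, 0,-0.08,0.89,8, 0,-0.13,1.15,11, 0,-0.2,1.40,14, 0,-0.28,1.65,17, 0,-0.37,1.9,20, 0,-0.48,2.14,23]'; python3 - <<'E'
from h import *
from plant import sensors,cams
rep(sensors.get_state())
c=cams.capture("top");a=c["image"][135:275,195:405,::-1]
cv2.imwrite('pics/top4.png',cv2.resize(a,None,fx=3.8,fy=3.8,interpolation=cv2.INTER_CUBIC))
rep(sensors.get_state())
E
```

```text
time_s: 7.85
tcp_pos: [0.5861, -0.1333, 0.0456]
eef_rot: [-165.0, 89.8, -16.2]
contact_force: [6.3, -7.2, -6.6]
gripper_width: 0.0161
t7.85 tcp [ 0.5861  -0.13328  0.04563] jawyaw 148.79 width 0.0161 F [ 6.31 -7.25 -6.57] |tool [ 6.6   2.93 -9.13] M [-2.439 -2.609  0.037]
t7.90 tcp [ 0.58575 -0.13313  0.04563] jawyaw 148.63 width 0.0162 F [ 6.74 -4.93 -5.42] |tool [ 5.45  0.7  -8.3 ] M [-2.056 -2.46   0.012]
```

View pics/top4.png

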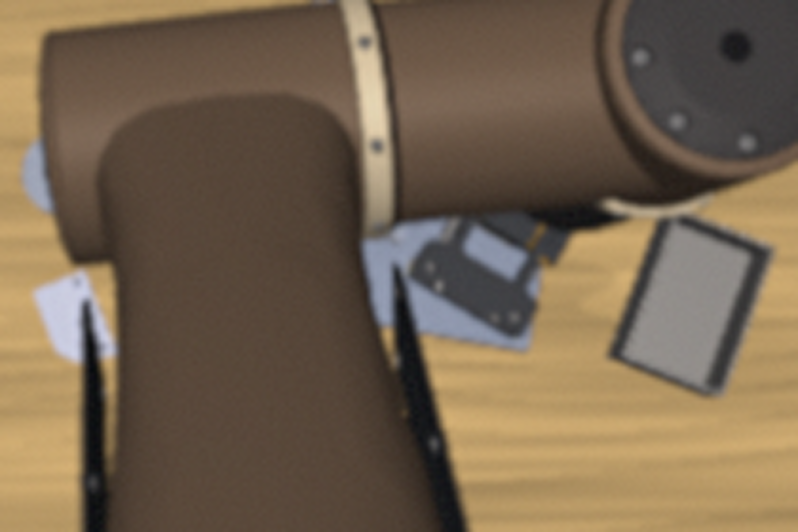

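```bash
cat >> h.py <<'E'
PV=np.array([.6118,-.0900]);JY=-11.08
def clip(s,rev=1):
    R=tool(s);z=R[:2,2]; p=s["tcp_pos"][:2]-rev*(s["gripper_width"]/2-.006)*z-PV
    F=R.T@np.array(s["contact_force"])
    print('t%.2f pin r %.4f rel %.2f  jawrel %.2f Ftan %.2f Frad %.2f Fx %.2f'%(s["time_s"],np.hypot(*p),(np.degrees(np.arctan2(p[1],p[0]))-JY)%360,(np.degrees(np.arctan2(z[1],z[0]))+90-JY)%360,-F[2],F[1],F[0]))
E
python3 -c "
from h import *
from plant import sensors
clip(sensors.get_state())
arc([1.5,3,4.5,6,7,8,9,10,11,12],l0=.2)"
```

```text
t7.90 pin r 0.0504 rel 252.34  jawrel 249.71 Ftan 8.30 Frad 0.70 Fx 5.45
[[0, np.float64(-0.007), np.float64(0.131), 1.5], [0, np.float64(-0.017), np.float64(0.261), 3], [0, np.float64(-0.031), np.float64(0.392), 4.5], [0, np.float64(-0.048), np.float64(0.522), 6], [0, np.float64(-0.062), np.float64(0.608), 7], [0, np.float64(-0.076), np.float64(0.694), 8], [0, np.float64(-0.093), np.float64(0.78), 9], [0, np.float64(-0.111), np.float64(0.865), 10], [0, np.float64(-0.13), np.float64(0.95), 11], [0, np.float64(-0.151), np.float64(1.035), 12]]
```

```bash
python3 -m handwheel '[0,-0.01,0.13,1.5, 0,-0.02,0.26,3, 0,-0.03,0.39,4.5, 0,-0.05,0.52,6, 0,-0.06,0.61,7, 0,-0.08,0.69,8, 0,-0.09,0.78,9, 0,-0.11,0.87,10, 0,-0.13,0.95,11, 0,-0.15,1.04,12]'; python3 - <<'E'
from h import *
from plant import sensors,cams
clip(sensors.get_state())
c=cams.capture("scene");a=c["image"][110:280,130:340,::-1]
cv2.imwrite('pics/s5.png',cv2.resize(a,None,fx=3.5,fy=3.5,interpolation=cv2.INTER_CUBIC))
s=sensors.get_state();clip(s);rep(s)
E
```

```text
time_s: 9.15
tcp_pos: [0.5774, -0.1269, 0.0456]
eef_rot: [-163.8, 89.8, -27.0]
contact_force: [4.9, -7.9, -5.6]
gripper_width: 0.0163
t9.15 pin r 0.0505 rel 240.49  jawrel 237.92 Ftan 9.00 Frad 2.39 Fx 5.62
t9.20 pin r 0.0506 rel 240.07  jawrel 237.87 Ftan 8.65 Frad 1.71 Fx 5.95
t9.20 tcp [ 0.57724 -0.12685  0.04557] jawyaw 136.79 width 0.0158 F [ 5.15 -7.17 -5.93] |tool [ 5.95  1.71 -8.65] M [-2.686 -2.125 -0.048]
```

View pics/s5.png

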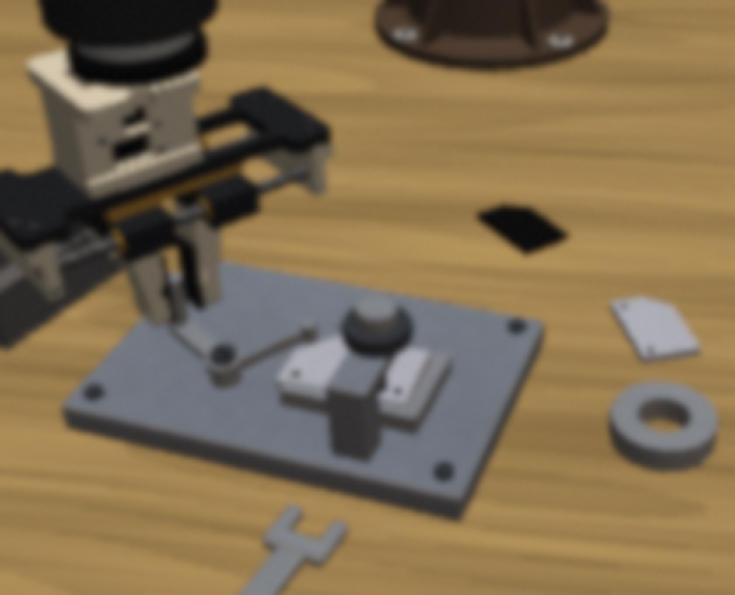

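```bash
python3 -m handwheel '[0,0,0.05,0.6, 0,-0.01,0.1,1.2, 0,-0.01,0.16,1.8, 0,-0.01,0.21,2.4, 0,-0.02,0.26,3, 0,-0.02,0.31,3.6, 0,-0.03,0.36,4.2, 0,-0.03,0.42,4.8, 0,-0.04,0.47,5.4, 0,-0.05,0.52,6]'; python3 -c "
from h import *
from plant import sensors
clip(sensors.get_state())"
python3 -m handwheel '[0,0,0.02,0.2, 0,0,0.03,0.4, 0,0,0.05,0.6, 0,0,0.07,0.8, 0,0,0.09,1, 0,-0.01,0.1,1.2, 0,-0.01,0.12,1.4, 0,-0.01,0.14,1.6, 0,-0.01,0.16,1.8, 0,-0.01,0.17,2]'; python3 -c "
from h import *
from plant import sensors
clip(sensors.get_state())"
```

```text
time_s: 10.45
tcp_pos: [0.5736, -0.1231, 0.0456]
eef_rot: [-164.3, 89.9, -33.4]
contact_force: [4.1, -8.6, -4.9]
gripper_width: 0.0162
t10.45 pin r 0.0505 rel 234.39  jawrel 231.94 Ftan 9.19 Frad 2.57 Fx 4.93
time_s: 11.7
tcp_pos: [0.5725, -0.1217, 0.0456]
eef_rot: [-164.3, 89.9, -35.5]
contact_force: [4.1, -8.8, -4.4]
gripper_width: 0.0161
t11.70 pin r 0.0506 rel 232.33  jawrel 229.94 Ftan 9.37 Frad 2.35 Fx 4.37
```

```bash
cat > q.sh <<'E'
python3 -c "
from h import *
from plant import sensors
clip(sensors.get_state())"
E
python3 -m handwheel '[0,0,0.01,0.1, 0,0,0.02,0.2, 0,0,0.03,0.3, 0,0,0.03,0.4, 0,0,0.04,0.5, 0,0,0.05,0.6, 0,0,0.06,0.7, 0,0,0.07,0.8, 0,0,0.08,0.9, 0,-0.01,0.09,1]' >/dev/null; sh q.sh
python3 -m handwheel '[0,0,0.01,0.1, 0,0,0.02,0.2, 0,0,0.03,0.3, 0,0,0.03,0.4, 0,0,0.04,0.5, 0,0,0.05,0.6, 0,0,0.06,0.7, 0,0,0.07,0.8, 0,0,0.08,0.9, 0,-0.01,0.09,1]' >/dev/null; sh q.sh
```

```text
t12.95 pin r 0.0505 rel 231.55  jawrel 228.95 Ftan 9.36 Frad 1.52 Fx 4.30
t14.20 pin r 0.0505 rel 230.20  jawrel 227.95 Ftan 9.90 Frad 2.73 Fx 4.81
```

```bash
python3 -m handwheel '[0,0,0.01,0.1, 0,0,0.02,0.2, 0,0,0.03,0.3, 0,0,0.03,0.4, 0,0,0.04,0.5, 0,0,0.05,0.6, 0,0,0.06,0.7, 0,0,0.07,0.8, 0,0,0.08,0.9, 0,-0.01,0.09,1]' >/dev/null; sh q.sh
```

```text
t15.45 pin r 0.0505 rel 229.28  jawrel 226.95 Ftan 9.73 Frad 2.14 Fx 3.41
```

```bash
python3 - <<'E'
from h import *
from plant import sensors,cams
for n,b in [("scene",(110,280,130,340)),("wrist",(0,384,0,512))]:
    c=cams.capture(n);a=c["image"][b[0]:b[1],b[2]:b[3],::-1]
    if n=="scene":a=cv2.resize(a,None,fx=3.5,fy=3.5,interpolation=cv2.INTER_CUBIC)
    cv2.imwrite(f'pics/{n}6.png',a)
clip(sensors.get_state())
E
```

```text
t15.55 pin r 0.0505 rel 229.25  jawrel 226.95 Ftan 10.34 Frad 2.32 Fx 4.42
```

View pics/scene6.png

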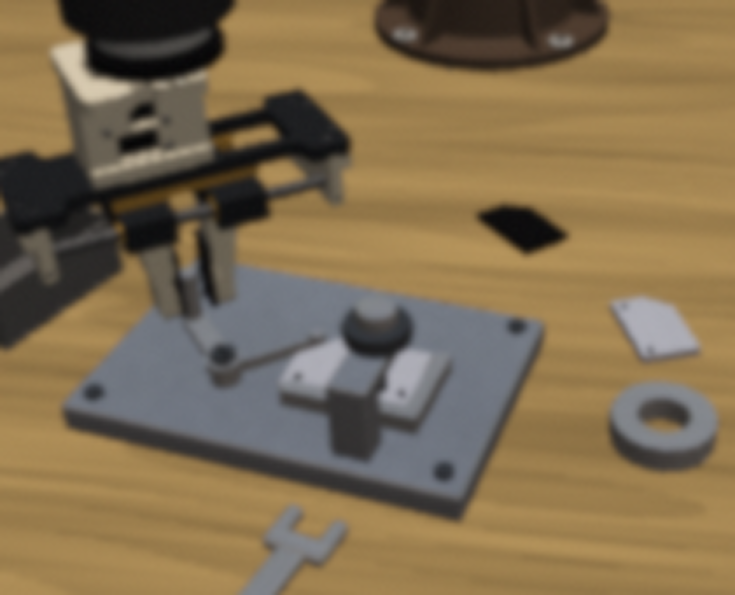

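The nose (crop 320,335) is now on the plate's cut corner and the plate is sliding. The force has hardly risen, so I carry on in 1° steps.

```bash
python3 -m handwheel '[0,0,0.01,0.1, 0,0,0.02,0.2, 0,0,0.03,0.3, 0,0,0.03,0.4, 0,0,0.04,0.5, 0,0,0.05,0.6, 0,0,0.06,0.7, 0,0,0.07,0.8, 0,0,0.08,0.9, 0,-0.01,0.09,1]' >/dev/null; sh q.sh
```

```text
t16.80 pin r 0.0505 rel 228.25  jawrel 225.95 Ftan 9.66 Frad 2.09 Fx 4.00
```

```bash
python3 -m handwheel '[0,0,0.01,0.1, 0,0,0.02,0.2, 0,0,0.03,0.3, 0,0,0.03,0.4, 0,0,0.04,0.5, 0,0,0.05,0.6, 0,0,0.06,0.7, 0,0,0.07,0.8, 0,0,0.08,0.9, 0,-0.01,0.09,1]' >/dev/null; sh q.sh
```

```text
t18.05 pin r 0.0505 rel 227.39  jawrel 224.95 Ftan 10.48 Frad 1.88 Fx 3.48
```

```bash
python3 -m handwheel '[0,0,0.01,0.1, 0,0,0.02,0.2, 0,0,0.03,0.3, 0,0,0.03,0.4, 0,0,0.04,0.5, 0,0,0.05,0.6, 0,0,0.06,0.7, 0,0,0.07,0.8, 0,0,0.08,0.9, 0,-0.01,0.09,1]' >/dev/null; sh q.sh
```

```text
t19.30 pin r 0.0504 rel 226.59  jawrel 223.95 Ftan 12.72 Frad 2.97 Fx 5.02
```

```bash
python3 -m handwheel '[0,0,0.01,0.1, 0,0,0.02,0.2, 0,0,0.03,0.3, 0,0,0.03,0.4, 0,0,0.04,0.5, 0,0,0.05,0.6, 0,0,0.06,0.7, 0,0,0.07,0.8, 0,0,0.08,0.9, 0,-0.01,0.09,1]' >/dev/null; sh q.sh
```

```text
t20.55 pin r 0.0504 rel 225.70  jawrel 222.95 Ftan 14.39 Frad 2.60 Fx 6.17
```

```bash
python3 - <<'E'
from h import *
from plant import sensors,cams
im=[]
for i in range(4):
    c=cams.capture("scene");im.append(c["image"].astype(float));clip(sensors.get_state())
a=np.mean(im,0).astype(np.uint8)[170:240,195:265,::-1]
cv2.imwrite('pics/s7.png',cv2.resize(a,None,fx=8,fy=8,interpolation=cv2.INTER_CUBIC))
E
```

```text
t20.60 pin r 0.0504 rel 225.84  jawrel 222.95 Ftan 13.86 Frad 1.76 Fx 5.13
t20.65 pin r 0.0504 rel 225.90  jawrel 222.95 Ftan 14.42 Frad 2.29 Fx 4.37
t20.70 pin r 0.0504 rel 225.90  jawrel 222.95 Ftan 14.87 Frad 2.24 Fx 5.71
t20.75 pin r 0.0504 rel 225.94  jawrel 222.95 Ftan 14.43 Frad 2.97 Fx 5.91
```

View pics/s7.png

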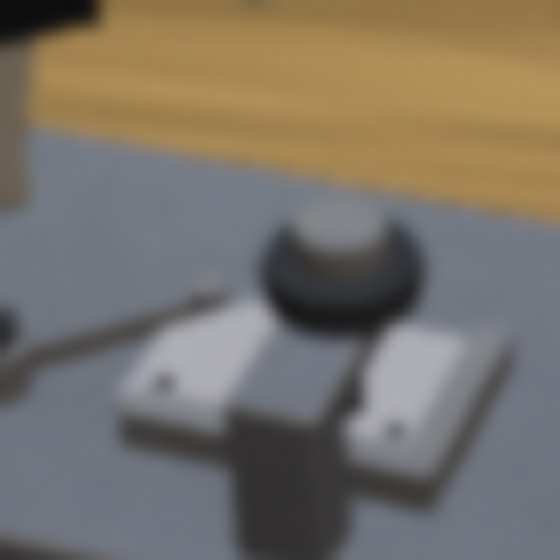

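```bash
python3 -m handwheel '[0,0,0,0, 0,0,0,0, -0.5,0,0,0, -2,0,0,0, -4,0,0,0, -6,0,0,0, -8,0,0,0, -10,0,0,0, -12,0,0,0, -12,0,0,0]' 3.0 ; python3 - <<'E'
from h import *
from plant import sensors
s=sensors.get_state(); rep(s); plan(s,[.58,.02,.25],165)
E
```

```text
time_s: 22.0
tcp_pos: [0.5696, -0.1149, 0.1683]
eef_rot: [-119.1, 89.7, 2.8]
contact_force: [0.1, -0.1, -0.2]
gripper_width: 0.0301
t22.00 tcp [ 0.56957 -0.1149   0.16825] jawyaw 121.97 width 0.0301 F [ 0.06 -0.06 -0.2 ] |tool [ 0.2  -0.02 -0.08] M [ 0.057 -0.138  0.006]
shift cm [-8.167 -8.061 10.873] turn -43.03 now 121.97
```

```bash
python3 -m handwheel '[-2,-1,1.5,-8, -4,-3,4,-18, -6,-5,7,-28, -8,-7,9.5,-38, -8.2,-8,10.9,-43, -8.2,-8,10.9,-43, -8.2,-8,10.9,-43, -8.2,-8,10.9,-43, -8.2,-8,10.9,-43, -8.2,-8,10.9,-43]' 0 ; python3 - <<'E'
from h import *
from plant import sensors,cams
im=[]
for i in range(3):
    c=cams.capture("wrist"); im.append(c["image"].astype(float))
rep(sensors.get_state()); print(repr(unpack(c)))
a=np.mean(im,0).astype(np.uint8)[:,:,::-1]; cv2.imwrite('pics/w8.png',a)
cv2.imwrite('pics/w8c.png',cv2.resize(a[60:240,150:330],None,fx=3.3,fy=3.3,interpolation=cv2.INTER_CUBIC))
E
```

```text
time_s: 23.25
tcp_pos: [0.5785, 0.0194, 0.2473]
eef_rot: [38.8, 90.0, -156.3]
contact_force: [-0.8, -0.0, 0.0]
gripper_width: 0.0002
t23.40 tcp [0.57855 0.01962 0.24735] jawyaw 164.93 width 0.0007 F [-0.6   0.97 -0.87] |tool [ 0.87 -0.78  0.83] M [ 0.119 -0.087 -0.025]
(67.89484832799235, 255.7130081963447, 190.41568688678785, array([-0.01069216,  0.        ,  0.        ,  0.        ,  0.        ]), array([ 0.56141116, -0.04725973,  0.40517554]), array([1.65020378e+02, 9.35073520e-03, 1.64966401e+02]))
```

View pics/w8.png

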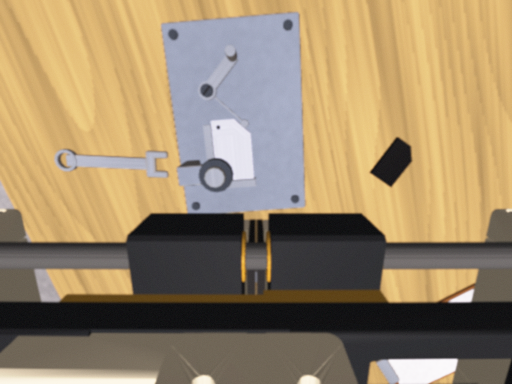

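```bash
cat >> h.py <<'E'
W8=(67.89484832799235, 255.7130081963447, 190.41568688678785, [-0.01069216,0,0,0,0],[0.56141116,-0.04725973,0.40517554],[165.020378,0.00935,164.966401])
E
python3 - <<'E'
from h import *
a=cv2.imread('pics/w8.png')
cv2.imwrite('pics/w8d.png',cv2.resize(a[100:210,165:275],None,fx=5.4,fy=5.4,interpolation=cv2.INTER_CUBIC))
E
```

```text
(no output)
```

View pics/w8d.png

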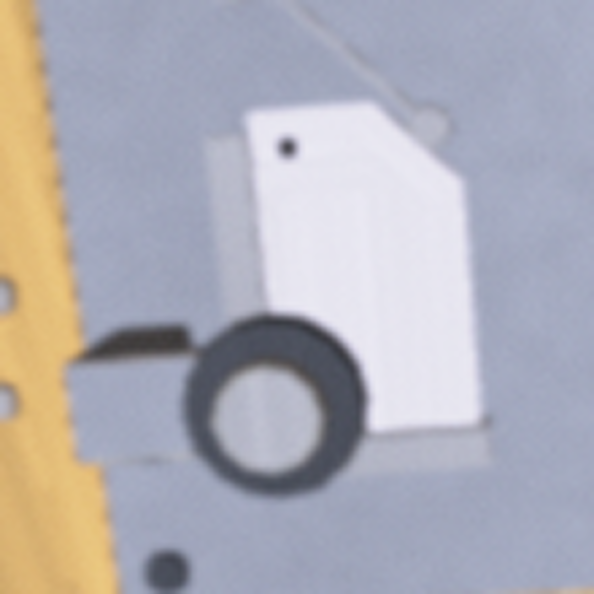

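View pics/w8c.png

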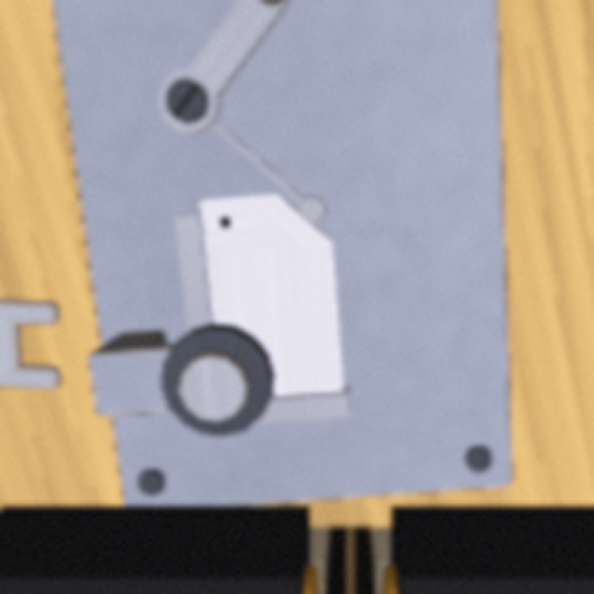

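```bash
python3 - <<'E'
from h import *
pxd=lambda u:np.atleast_2d(u)/5.4-.41+[165,100]
pxc=lambda u:np.atleast_2d(u)/3.3-.35+[150,60]
# local reference: fences' outer tops z32: far fence near end outer corner ; use fence & plunger & base edge corners
j=np.array([.5864,-.04335,np.radians(-11.08)])
inv=lambda w,j:(np.c_[np.cos(j[2])*(w[:,0]-j[0])+np.sin(j[2])*(w[:,1]-j[1]),-np.sin(j[2])*(w[:,0]-j[0])+np.cos(j[2])*(w[:,1]-j[1])]*1e3).round(1)
full=np.array([[163,24],[298,13],[304,206]])
print('base corners',inv(ray(full,W8,.02),j))
print('plate',inv(ray(pxd([[245,112],[375,101],[463,180],[482,425]]),W8,.028),j))
print('fence far end inner top, inner/side right end',inv(ray(pxd([[243,137],[490,433],[490,466],[205,139]]),W8,.032),j))
print('pin',inv(ray(np.array([[231,50]]),W8,.07),j),'screw',inv(ray(pxc([187,100]),W8,.035),j))
print('plunger',ray(pxd([268,418]),W8,.092), ray(pxd([268,418]),W8,.092))
E
```

```text
base corners [[  81.3 -122.3]
 [ -82.6 -122.7]
 [ -83.4  121.7]]
plate [[ 35.5  -5.1]
 [  4.4  -5.4]
 [-15.1  14.4]
 [-15.4  74.9]]
fence far end inner top, inner/side right end [[ 36.    0.6]
 [-17.3  76.2]
 [-16.7  84.6]
 [ 45.    0.4]]
pin [[ -1.8 -77.3]] screw [[ 34.9 -41.6]]
plunger [[0.62414637 0.00650933 0.092     ]] [[0.62414637 0.00650933 0.092     ]]
```

```bash
python3 - <<'E'
from h import *
from plant import sensors
s=sensors.get_state(); plan(s,[.6245,.0068,.096])
E
```

```text
shift cm [15.135  0.043 -4.771] turn 0 now 164.93
```

```bash
python3 -m handwheel '[2,0,-1.5,0, 5,0,-3,0, 8,0.04,-4.5,0, 11,0.04,-4.8,0, 13,0.04,-4.8,0, 14.5,0.04,-4.8,0, 15,0.04,-4.8,0, 15.1,0.04,-4.8,0, 15.1,0.04,-4.8,0, 15.1,0.04,-4.8,0]' 0 ; python3 - <<'E'
from h import *
from plant import sensors,cams
c=cams.capture("scene");a=c["image"][110:280,130:340,::-1]
cv2.imwrite('pics/s9.png',cv2.resize(a,None,fx=3.5,fy=3.5,interpolation=cv2.INTER_CUBIC))
s=sensors.get_state(); rep(s); plan(s,[.6245,.0068,.096])
E
```

```text
time_s: 24.65
tcp_pos: [0.6252, 0.0071, 0.0972]
eef_rot: [-149.8, 89.9, 15.2]
contact_force: [-0.4, 0.2, 0.6]
gripper_width: 0.0004
t24.70 tcp [0.62513 0.00704 0.0971 ] jawyaw 164.96 width 0.0008 F [-0.04  0.92 -0.31] |tool [ 0.31 -0.88  0.28] M [ 0.122 -0.079  0.048]
shift cm [0.11  0.04  0.054] turn 0 now 164.96
```

View pics/s9.png

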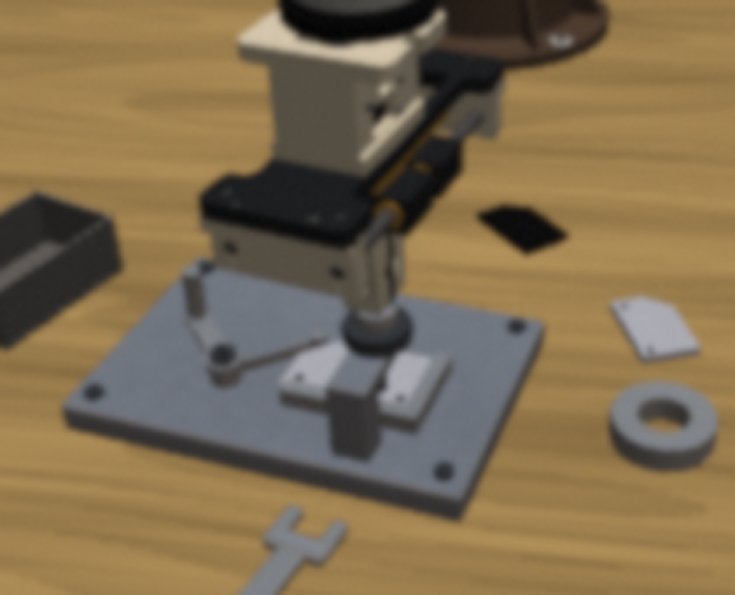

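The closed fingers are centred over the button (crop 377,310). I press down slowly and watch the force.

```bash
python3 -m handwheel '[0.1,0,0,0, 0.2,0,0,0, 0.3,0,0,0, 0.4,0,0,0, 0.5,0,0,0, 0.6,0,0,0, 0.7,0,0,0, 0.8,0,0,0, 0.85,0,0,0, 0.85,0,0,0]';python3 -m handwheel '[0.1,0,0,0, 0.2,0,0,0, 0.3,0,0,0, 0.3,0,0,0, 0.3,0,0,0, 0.3,0,0,0, 0.3,0,0,0, 0.3,0,0,0, 0.3,0,0,0, 0.3,0,0,0]'; python3 -c "
from h import *
from plant import sensors
rep(sensors.get_state())"
```

```text
time_s: 25.95
tcp_pos: [0.6248, 0.0069, 0.088]
eef_rot: [171.1, 90.0, -23.9]
contact_force: [-1.2, 0.2, 3.3]
gripper_width: 0.0006
time_s: 27.2
tcp_pos: [0.6249, 0.0069, 0.0862]
eef_rot: [-174.4, 90.0, -9.5]
contact_force: [-6.4, 0.0, 12.8]
gripper_width: 0.0005
t27.20 tcp [0.62488 0.00691 0.08619] jawyaw 164.97 width 0.0005 F [-6.41  0.03 12.83] |tool [-12.84   1.63   6.19] M [ 0.498  2.153 -0.036]
```

```bash
python3 -m handwheel '[0.05,0,0,0, 0.1,0,0,0, 0.1,0,0,0, 0.1,0,0,0, 0.1,0,0,0, 0.1,0,0,0, 0.1,0,0,0, 0.1,0,0,0, 0.1,0,0,0, 0.1,0,0,0]';python3 -m handwheel '[-0.2,0,0,0, -0.5,0,0,0, -1,0,0,0, -2,0,0,0, -4,0,0,0, -6,0,0,0, -7,0,0,0, -7,0,0,0, -7,0,0,0, -7,0,0,0]'; python3 - <<'E'
from h import *
from plant import sensors,cams
s=sensors.get_state();rep(s)
c=cams.capture("scene");a=c["image"][110:280,130:340,::-1]
cv2.imwrite('pics/s10.png',cv2.resize(a,None,fx=3.5,fy=3.5,interpolation=cv2.INTER_CUBIC))
pin=np.array([-.0018,-.0773]);g=225.5
for g in (225.5,):
    pin=PV+.05*np.array([np.cos(np.radians(g+JY)),np.sin(np.radians(g+JY))]); print(pin, 'jaw',g+JY-90)
    for z in (.15,.08,.046): plan(s,[*pin,z],g+JY-90)
E
```

```text
time_s: 28.45
tcp_pos: [0.625, 0.0069, 0.0861]
eef_rot: [-173.9, 89.9, -8.9]
contact_force: [-7.7, 1.1, 20.1]
gripper_width: 0.0008
time_s: 29.7
tcp_pos: [0.6243, 0.0068, 0.153]
eef_rot: [28.3, 89.9, -166.8]
contact_force: [0.1, -0.5, -0.0]
gripper_width: -0.0001
t29.70 tcp [0.62433 0.00681 0.153  ] jawyaw 164.95 width -0.0001 F [ 0.09 -0.47 -0.04] |tool [ 0.04  0.43 -0.21] M [ 0.089 -0.077 -0.013]
[ 0.57055419 -0.11826275] jaw 124.41999999999999
shift cm [ 0.312 13.475  1.944] turn 40.53 now 164.95
shift cm [ 7.312 13.47   1.935] turn 40.53 now 164.95
shift cm [10.712 13.467  1.931] turn 40.53 now 164.95
```

View pics/s10.png

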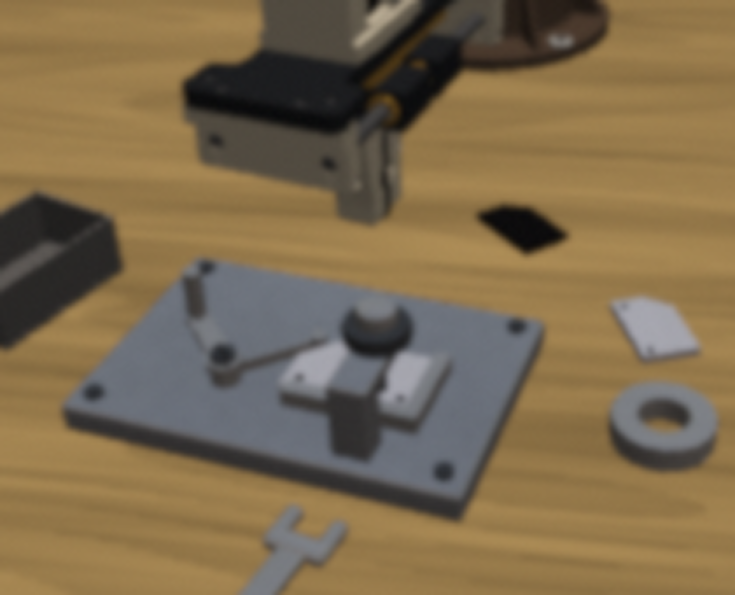

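```bash
python3 -m handwheel '[0,2,0.5,8, 0,5,1,18, 0,8,1.5,28, 0,11,1.9,38, 0,13,1.9,40.5, 0.5,13.5,1.9,40.5, 3,13.5,1.9,40.5, 6,13.5,1.9,40.5, 7.3,13.5,1.9,40.5, 7.3,13.5,1.9,40.5]' 3.0; python3 - <<'E'
from h import *
from plant import sensors,cams
s=sensors.get_state();rep(s)
c=cams.capture("wrist");cv2.imwrite('pics/w11.png',c["image"][100:300,150:370,::-1].repeat(3,0).repeat(3,1))
s=sensors.get_state();rep(s);plan(s,[.5706,-.1183,.046],124.4)
E
```

```text
time_s: 31.0
tcp_pos: [0.5711, -0.1183, 0.08]
eef_rot: [65.2, 89.9, -170.3]
contact_force: [-0.2, 0.5, 0.3]
gripper_width: 0.0302
t31.00 tcp [ 0.57111 -0.11834  0.08   ] jawyaw 124.54 width 0.0302 F [-0.21  0.51  0.25] |tool [-0.25 -0.12  0.54] M [ 0.063 -0.156 -0.027]
t31.05 tcp [ 0.57177 -0.11835  0.08099] jawyaw 124.53 width 0.0301 F [ 0.57 -1.14 -0.3 ] |tool [ 0.3   0.17 -1.26] M [ 0.101 -0.152 -0.022]
shift cm [3.499 0.092 0.071] turn 0.13 now 124.53
```

View pics/w11.png

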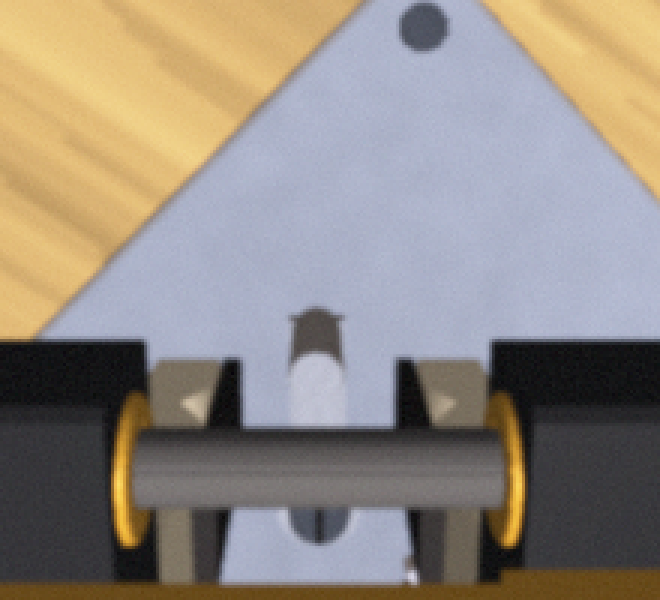

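```bash
python3 -m handwheel '[1,0.05,0.03,0, 2,0.05,0.03,0, 3,0.05,0.03,0, 3.5,0.05,0.03,0, 3.5,0.05,0.03,0, 3.5,0.05,0.03,0, 3.5,0.05,0.03,0, 3.5,0.05,0.03,0, 3.5,0.05,0.03,0, 3.5,0.05,0.03,0]'; python3 -c "
from h import *
from plant import sensors
rep(sensors.get_state())
arc([0,0,0,-1,-2,-3,-4,-5,-6,-8],l1=-.95)
arc([-3,-6,-9,-12,-15,-18,-21,-24,-27,-30],l0=-.95,l1=-.95)
"
```

```text
time_s: 32.3
tcp_pos: [0.5708, -0.1186, 0.0459]
eef_rot: [-163.9, 90.0, -39.5]
contact_force: [-1.3, 0.6, 0.4]
gripper_width: 0.0302
t32.30 tcp [ 0.5708  -0.11858  0.04591] jawyaw 124.45 width 0.0302 F [-1.28  0.56  0.36] |tool [-0.36  0.74  1.19] M [ 0.047 -0.102 -0.02 ]
[[0, np.float64(0.0), np.float64(-0.95), 0], [0, np.float64(0.0), np.float64(-0.95), 0], [0, np.float64(0.0), np.float64(-0.95), 0], [0, np.float64(-0.017), np.float64(-1.037), -1], [0, np.float64(-0.036), np.float64(-1.124), -2], [0, np.float64(-0.057), np.float64(-1.21), -3], [0, np.float64(-0.078), np.float64(-1.296), -4], [0, np.float64(-0.102), np.float64(-1.382), -5], [0, np.float64(-0.127), np.float64(-1.467), -6], [0, np.float64(-0.181), np.float64(-1.637), -8]]
[[0, np.float64(-0.057), np.float64(-0.26), -3], [0, np.float64(-0.127), np.float64(-0.517), -6], [0, np.float64(-0.21), np.float64(-0.77), -9], [0, np.float64(-0.307), np.float64(-1.019), -12], [0, np.float64(-0.416), np.float64(-1.262), -15], [0, np.float64(-0.538), np.float64(-1.499), -18], [0, np.float64(-0.673), np.float64(-1.729), -21], [0, np.float64(-0.819), np.float64(-1.952), -24], [0, np.float64(-0.976), np.float64(-2.166), -27], [0, np.float64(-1.145), np.float64(-2.373), -30]]
```

```bash
python3 -m handwheel '[0,0,-0.4,0, 0,0,-0.7,0, 0,0,-0.9,0, 0,-0.02,-1.0,-1, 0,-0.04,-1.1,-2, 0,-0.06,-1.2,-3, 0,-0.08,-1.3,-4, 0,-0.1,-1.38,-5, 0,-0.13,-1.47,-6, 0,-0.18,-1.64,-8]' >/dev/null; python3 -c "
from h import *
from plant import sensors
clip(sensors.get_state(),-1)"; python3 -m handwheel '[0,-0.06,-0.26,-3, 0,-0.13,-0.52,-6, 0,-0.21,-0.77,-9, 0,-0.31,-1.02,-12, 0,-0.42,-1.26,-15, 0,-0.54,-1.5,-18, 0,-0.67,-1.73,-21, 0,-0.82,-1.95,-24, 0,-0.98,-2.17,-27, 0,-1.15,-2.37,-30]' >/dev/null; python3 -c "
from h import *
from plant import sensors
clip(sensors.get_state(),-1)
arc([-3,-6,-9,-11,-13,-15,-15],l0=-.95,l1=-.95)"
```

```text
t33.55 pin r 0.0499 rel 232.98  jawrel 233.62 Ftan -8.18 Frad -3.29 Fx -3.59
t34.80 pin r 0.0500 rel 261.86  jawrel 263.65 Ftan -9.32 Frad -5.13 Fx -6.06
[[0, np.float64(-0.057), np.float64(-0.26), -3], [0, np.float64(-0.127), np.float64(-0.517), -6], [0, np.float64(-0.21), np.float64(-0.77), -9], [0, np.float64(-0.273), np.float64(-0.937), -11], [0, np.float64(-0.342), np.float64(-1.1), -13], [0, np.float64(-0.416), np.float64(-1.262), -15], [0, np.float64(-0.416), np.float64(-1.262), -15]]
```

```bash
python3 -m handwheel '[0,-0.06,-0.26,-3, 0,-0.13,-0.52,-6, 0,-0.21,-0.77,-9, 0,-0.27,-0.94,-11, 0,-0.34,-1.1,-13, 0,-0.42,-1.26,-15, 0,-0.42,-1.26,-15, 0,-0.42,-1.26,-15, 0,-0.42,-1.26,-15, 0,-0.42,-1.26,-15]' >/dev/null; python3 -c "
from h import *
from plant import sensors
clip(sensors.get_state(),-1)"; python3 -m handwheel '[0,0,0.4,0, 0,0,0.8,0, 0,0,0.9,0, 0,0,0.9,0, -1,0,0.9,0, -3,0,0.9,0, -6,0,0.9,0, -10,0,0.9,0, -14,0,0.9,0, -15,0,0.9,0]';  python3 - <<'E'
from h import *
from plant import sensors
s=sensors.get_state(); rep(s); plan(s,[.58,.02,.25],165)
E
```

```text
t36.05 pin r 0.0500 rel 276.46  jawrel 278.54 Ftan -7.77 Frad -4.98 Fx -4.71
time_s: 37.3
tcp_pos: [0.612, -0.1404, 0.2]
eef_rot: [179.3, 89.7, -3.2]
contact_force: [0.3, 1.0, -0.6]
gripper_width: 0.0299
t37.30 tcp [ 0.612   -0.14038  0.20005] jawyaw 177.47 width 0.0299 F [ 0.3   1.   -0.57] |tool [ 0.57 -1.01 -0.25] M [ 0.083 -0.025 -0.006]
shift cm [ -5.019 -15.881   3.874] turn 12.47 now 177.47
```

```bash
python3 -m handwheel '[-1,-2,0.5,2, -2,-5,1.5,5, -3.5,-8,2.5,8, -5,-11,3.5,12.5, -5,-14,3.9,12.5, -5,-15.5,3.9,12.5, -5,-15.9,3.9,12.5, -5,-15.9,3.9,12.5, -5,-15.9,3.9,12.5, -5,-15.9,3.9,12.5]' ; python3 - <<'E'
from h import *
from plant import sensors,cams
im=[]
for i in range(3):
    c=cams.capture("wrist"); im.append(c["image"].astype(float))
rep(sensors.get_state()); print(repr(unpack(c)))
a=np.mean(im,0).astype(np.uint8)[:,:,::-1]; cv2.imwrite('pics/w12.png',a)
cv2.imwrite('pics/w12d.png',cv2.resize(a[0:215,130:330],None,fx=2.7,fy=2.7,interpolation=cv2.INTER_CUBIC))
cv2.imwrite('pics/w12e.png',cv2.resize(a[100:210,165:275],None,fx=5.4,fy=5.4,interpolation=cv2.INTER_CUBIC))
E
```

```text
time_s: 38.55
tcp_pos: [0.5784, 0.0197, 0.2457]
eef_rot: [39.9, 90.0, -155.2]
contact_force: [0.4, 0.2, -0.2]
gripper_width: 0.0303
t38.70 tcp [0.57847 0.02002 0.24588] jawyaw 164.92 width 0.0303 F [ 0.23  0.43 -0.43] |tool [ 0.43 -0.48 -0.11] M [ 0.064 -0.107 -0.016]
(67.89484832799235, 255.7130081963447, 190.41568688678785, array([-0.01069216,  0.        ,  0.        ,  0.        ,  0.        ]), array([ 0.56133189, -0.04687213,  0.40366335]), array([1.65023054e+02, 7.56581790e-03, 1.64954327e+02]))
```

View pics/w12d.png

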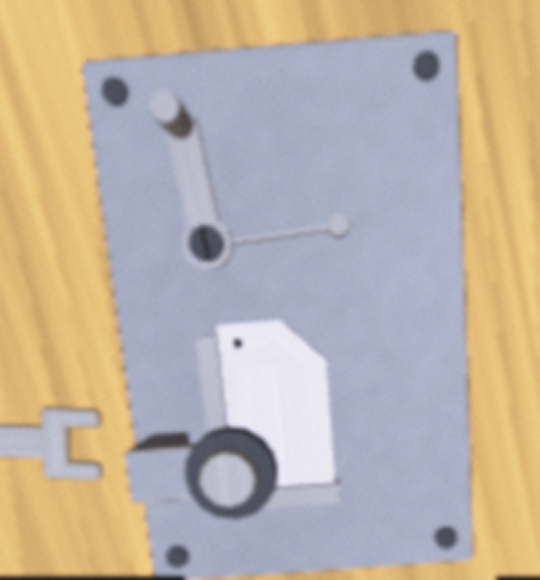

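View pics/w12e.png

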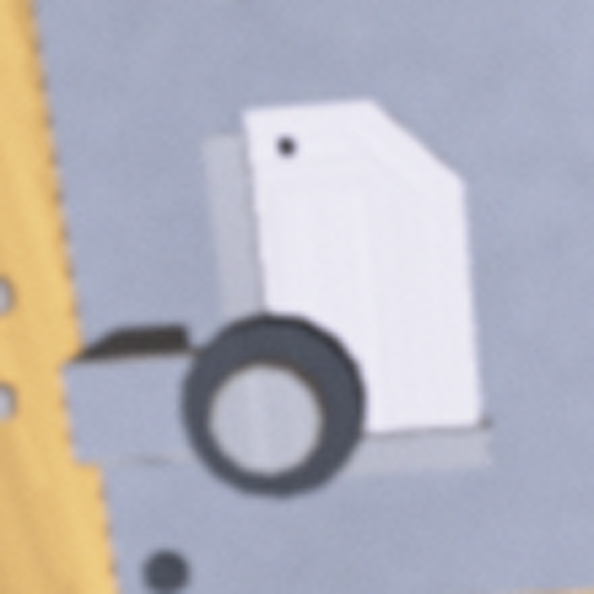

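The plate hasn't moved since it was clamped: its corners are still at crop (245,112), (463,182) and (482,425), against both fences. The clip is clear and nothing is touching anything.

```bash
python3 -c "
from plant import workorder
print(workorder.close_job())"
```

```text
the job is handed in; nothing more can be done
None
```

The job is done in the order asked and handed in at about 39 s of the 72 s allowed.

- **Clamping:** I pushed the clip's pin clockwise with the fingers straddling it. The force at the pin rose from a free swing of about 9.2 N to about 14.4 N, which works out to roughly 4.3 N at the nose. I then let go. The wrist image put the plate's corners within about 0.6 mm of home, and the clip stayed on the plate by itself.
- **Plunger:** I pressed it to its stop, with the fingertips at 86.1 mm and 20 N, and let it go. A side view showed it back up and the clip still gripping.
- **Clearing the clip:** I swung it back about 51° to roughly 276° relative to the jig. The last image shows the plate unmoved and flush in its corner.

**Less certain:**
- The force rose by about 2 N per degree near contact, not the stated 4.2 N. This may be noise and give in the arm, so the grip value is an estimate.
- The measured clip angle differed by 1–3° from the fingers' angle, probably also give in the arm.
- I saw no movement of the wrench, box or bearing in the pictures, but I did not measure them at the end.

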